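# Unhook a hanging parts bin and stand it on the work mat

### The arm

A 6-joint arm with a two-finger parallel gripper is mounted at the origin on a cart in front of the work surface, level with it; the furniture and walls round the work are solid. World frame = base frame: x ahead of the robot, y to its left, z up, the work surface at z = 0. Lengths are in mm, angles in rad, forces in N, time in s.
With the tool pointing down it reaches from about 350 to 875 mm from the base axis. Payload 4.2 kg.
Tool frame: the origin (TCP) lies between the finger pads; the fingertips stand 25 mm ahead of it and the grasp point (between the pads) lies 6 mm ahead of it; z points along the fingers, y is the line along which they close (so a half turn about z gives the same grasp; the last joint's range is limited). The gripper opens to 85 mm and grips with 20 to 120 N. Pads are 22 mm wide; open, the fingers measure 114 mm over their backs; the gripper's body (76 mm by 85 mm) begins 54 mm behind the grasp point. The pads swing forward as they close: fully open they stand 13 mm farther back than shut.
Start: joints at [1.603, 0.385, 0.008, 0, -1.194, -0.259], TCP at [140.507, 608.98, 256.312] pointing down, gripper open.
Joint ranges: [-3.14, 3.14], [-1.21, 2.06], [-1.07, 1.41], [-3.16, 2.05], [-2.99, -0.16], [-3.1, 3.1]. Speed limits (rad/s): [2.79, 2.79, 3.14, 3.14, 3.14, 3.14].

### API

Orientations are given as a unit quaternion [x, y, z, w].
In Python, from bench import arm gives the robot as it stands.
- The arm moves only by the shell command python3 -m pendant 'ROWS'. ROWS is JSON, a list of rows, each a list of 7 numbers: the shift along the tool's x, y, z in m, then the turn, a rotation vector about the tool's x, y, z in degrees, then the finger opening in m, from 0 to 0.0854. In form: [[x, y, z, wx, wy, wz, fingers], ...]. A call has 1 to 12 rows; each row shifts and turns the commanded pose from where the row before left it, along the tool's axes as they then stand; what a row does not reach is not made up. A row lasts 1/10 s, in which the tool goes at most 50 mm and 8.59 degrees, less where a joint would pass 70% of its speed; a pose out of reach is approached as far as the arm can. A call is refused whole if a number of a shift passes 0.05 or a number of a turn 8.59, either way. A call with a gripper value outside its range is refused whole. The fingers move at their own pace and stop on an object; the grip force is fixed at half the most. Time passes only in rows, so rows that do not move let the fingers close. It gives the time, the measured TCP pose, the force, the opening and the grip force at its end, in the units of the state.
- arm.read_state(): the state, without advancing time (a new reading comes with each control period).
- arm.get_image(name): name is "scene" or "top" or "wrist"; returns a dict with "image" (480x640x3 uint8, red, green, blue), "fx", "fy", "cx", "cy" (pixels), "xyz" and "rotation" of the camera in the world. Camera axes: x right, y down, z forward; pixel columns grow to the right and rows downward; lengths in mm; the calibration is good to about 2 mm. The wrist camera is an equidistant fisheye: a pixel r from the principal point sees the ray r / f radians off the axis. A picture is of the moment at which its call begins. There is no depth.
- arm.job_done(): hands the job in; it is judged then, once.
The state is a dict: "clock": time; "joints": joint angles; "joint_vel": joint speeds; "joint_efforts": joint torques, N m; "position": TCP position; "ee_rot": TCP orientation; "contact_force": force on the tool from outside, world axes, zero at the start; "wrist_torque": the same for the moment, N m; "gripper_width": finger opening in mm; "grasp_force": force on a finger pad.
Only numpy, scipy, OpenCV 4.12 (cv2) and the standard library are available. Lean on these libraries where they do the work, as an engineer would, in place of code of your own. Each camera call takes 0.05 s, during which the arm holds its last target. There are 200 camera calls.

### The job

Take the red parts bin down from the rail rack to be refilled: swing its front (lower) end upward with its lip still on the upper rail until its toe is clear of the lower rail, then lift the lip off the rail. Set the bin down gently, upright, in the middle of the black mat and let go of it. Leave the blue bin hanging and do not disturb the other things.

Things in the scene. Friction and masses are not known exactly. Their poses are not given: they have to be found in the camera images.
- red_bin: Open red plastic bin, loose, 0.17-0.35 kg, hung at first at the left or right place of the rack. Origin: centre of the underside of its floor; x to its back (to the rack while hung), y across, z up. Floor 110 (x) x 96 mm, walls 4 mm, rear 104 high. Front wall leans outward 25 deg from vertical: from x=-55, z=0 to its rim at x=-94.6, z=85 (mm).
- red_bin_grip (a point): Grip point in the front wall's upper 34 mm, a band 10 mm thick, 96 wide: mid-thickness, mid-width, 14 mm below the rim along the slope (bin x=-86.9, y=0, z=73.2 mm). Point the tool down along the sloping wall (25 deg from vertical, leaning forward into the bin), fingers closing square to the wall, one inside, one outside. Axes as the bin's.
- red_bin_lip (a point): Lower edge of the downturn of the bin's lip, mid-width (bin x=72, y=0, z=86 mm). The lip, 80 mm wide at the back's top (underside z=98), rests on the upper rail; its downturn (x 69-75) hangs 12 mm down behind it. Swing the front up about a cross-wise line 3 mm in front of this point: 10 deg frees the toe, 20 is comfortable. Axes as the bin's.
- red_bin_toe (a point): Rear end of the red bin's toe, mid-width (bin x=69, y=0, z=3 mm): a tongue 80 mm wide, 6 thick, reaching 14 mm back from the foot of the back wall under the lower rail, 6 mm below it. It bars a straight lift.
- blue_bin: A second bin, the same but blue, hung on the other place of the rack; it must stay there. Origin and axes as for the red bin.
- rack: Fixed aluminium rail rack, 340 mm wide (y), 187 mm high, grey posts 20 mm square at y=+-160 mm. Origin: on the bench under its middle; x points away from its front, z up. Upper rail: flat bar x 30 to 36 mm, z 130 to 158. Lower rail: x 22 to 30 mm, z 72 to 90. The bins hang level and square to it, floor 60 mm above the bench, origin at rack x=-33 mm, about y=+75 and y=-75 mm.
- rail_top (a point): Middle of the top edge of the upper rail (rack x=33, y=0, z=158 mm).
- mat: Fixed black rubber mat 200 x 200 x 4 mm. Origin: centre of its underside, on the bench; its top is 4 mm higher.
- pliers_red: Bystander: pliers with red handles, 180 x 56 x 12 mm, lying on the bench. Origin: centre of the underside.
- white_tub: Bystander: round white plastic tub, 86 mm across, 58 high, standing on the bench. Origin: centre of the underside.
Things that resemble listed ones, but are neither listed nor needed, are in the scene too. Several things have the shape of the red_bin; the one meant has the colours described above.

How it is judged (in metres and radians):
On the way, in this order (a step that is already met when the one before it is completed fails the run):
1. the red bin is swung up at the front by more than 9 degrees with its lip still on the upper rail (downturn still behind the rail and its lower edge not above the rail's top) (angle between red_bin's own z axis and vertical above 0.16 rad and z of red_bin_lip in the frame of rail_top below 0 m and x of red_bin_lip in the frame of rail_top above 0 m and height (world z) of red_bin_grip above 0.15 m), for 0.1 s.
2. the lip is lifted off: its lower edge is more than 10 mm above the top of the upper rail (z of red_bin_lip in the frame of rail_top above 0.01 m), for 0.05 s.
At the end, for the whole second after the job is handed in: The red bin stands upright (within 4 degrees), at rest and released on the black mat, the centre of its floor within 45 mm of the mat's centre; the blue bin still hangs within 20 mm of where it hung (horizontal distance between red_bin and mat below 0.045 m and z of red_bin in the frame of mat below 0.009 m and angle between red_bin's own z axis and vertical below 0.07 rad and contact force between red_bin and mat above 0.5 N and linear speed of red_bin below 0.02 m/s and distance of blue_bin from where it was at the start of the episode below 0.02 m); the robot touches nothing.
It fails at once if the red bin is dropped: it moves faster than 0.6 m/s with no finger on it (linear speed of red_bin above 0.6 m/s and contact force between the fingers and red_bin below 0.1 N).
It fails at once if the red bin is banged down: it strikes the mat while moving faster than 0.4 m/s (contact force between red_bin and mat above 0.5 N and linear speed of red_bin above 0.4 m/s).
It fails at once if the blue bin is moved more than 20 mm (distance of blue_bin from where it was at the start of the episode above 0.02 m).
It fails at once if the pliers or the white tub is moved more than 30 mm (distance of any of pliers_red, white_tub from where it was at the start of the episode above 0.03 m).
It also fails if it takes over 48 s, if anything falls off the work surface, if the arm or the gripper's body presses on something with over 40 N, if the wrist force passes 120 N, or if a joint passes its speed limit or range.

## Working session

There is one attempt and no reset: what is moved stays moved. The work goes in short steps, Python scripts to look and compute and a shell command to move; the robot and the scene stay as the last step left them, time stands still between calls to the robot, and variables do not carry over. Pictures are saved under pics/ and viewed, at most 12 in all, crops included, and the job is handed in when it is done.

```bash
mkdir -p pics; ls
python3 - <<'E'
from bench import arm
import cv2,json
s=arm.read_state();print(s)
for n in("scene","top"):
    d=arm.get_image(n);cv2.imwrite(f"pics/{n}0.png",d["image"][:,:,::-1])
    print(n,{k:(v.tolist() if hasattr(v,'tolist') else v) for k,v in d.items() if k!="image"})
E
```

```text
pics
{'clock': 0.0, 'joints': array([ 1.60262085e+00,  3.85571396e-01,  6.61594201e-03, -4.74769376e-04,
       -1.19399390e+00, -2.58595702e-01]), 'joint_vel': array([-0.0001546 ,  0.00011772, -0.00171234,  0.00084727,  0.00022597,
       -0.00048172]), 'joint_efforts': array([-3.06485790e-04, -3.92287946e+01,  1.88401240e+01,  4.18623179e+00,
       -4.62168930e-03, -3.21760709e-06]), 'position': array([140.38915889, 608.48641849, 255.21229012]), 'ee_rot': array([ 9.93568225e-01, -1.13229743e-01, -6.25433893e-05,  1.09710785e-03]), 'contact_force': array([ 0.00117696,  0.71490731, -0.00719415]), 'wrist_torque': array([-0.02719652, -0.00421952, -0.02230845]), 'grasp_force': 0.0, 'gripper_width': 85.58542611293136}
scene {'fx': 615.7812510509078, 'fy': 615.7812510509078, 'cx': 306.0097073094951, 'cy': 257.2562666109063, 'xyz': [-219.99233105062268, -565.5665093978314, 1243.8438952314882], 'rotation': [0.8524553344732667, -0.37622567833342746, 0.14425293619554294, -0.33311444293153675]}
top {'fx': 527.7500626876623, 'fy': 527.7500626876623, 'cx': 314.9754782577196, 'cy': 248.8094316827451, 'xyz': [387.7356908046438, 140.19844421678158, 1683.2612322224338], 'rotation': [0.7070483716900147, -0.7051206531810941, 0.042355427921726765, -0.03306784349686872]}
```

View pics/scene0.png

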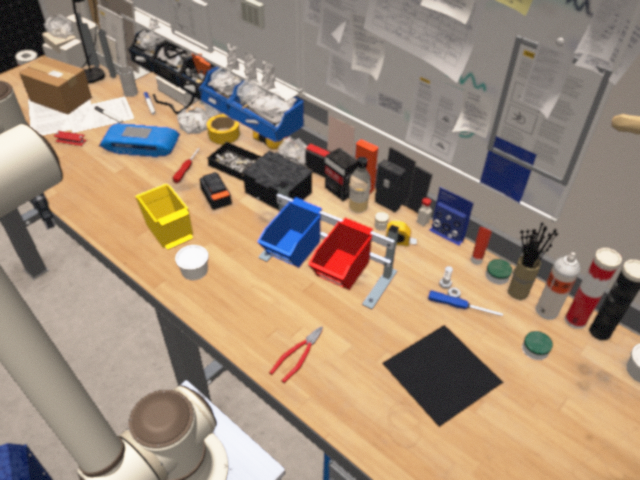

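View pics/top0.png

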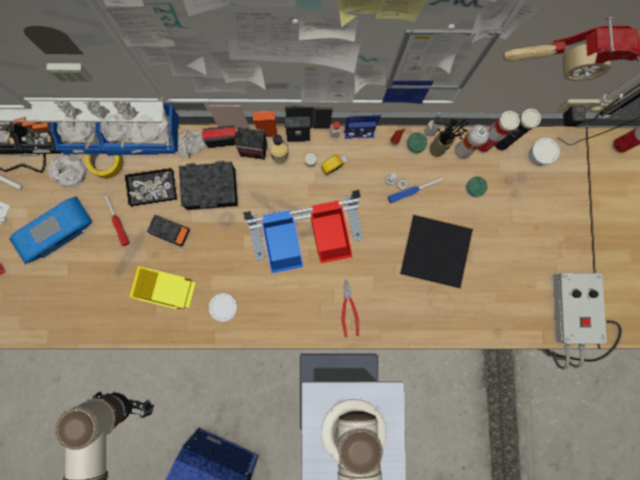

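The scene shows the red bin hung right (scene ~(342,252), top ~(332,232)), the blue bin left of it, the mat at top ~(437,250), the pliers at top (350,310) in front of the red bin, and the tub at top (222,307). I'll crop for accurate corners.

```bash
cat > h.py <<'E'
import numpy as np,cv2
from scipy.spatial.transform import Rotation as R
from bench import arm
def proj(d,P):
    p=(np.atleast_2d(P)-d["xyz"])@R.from_quat(d["rotation"]).as_matrix()
    return p[:,:2]/p[:,2:]*[d["fx"],d["fy"]]+[d["cx"],d["cy"]]
def unproj(d,uv,z):
    uv=np.atleast_2d(uv).astype(float)
    r=np.c_[(uv-[d["cx"],d["cy"]])/[d["fx"],d["fy"]],np.ones(len(uv))]@R.from_quat(d["rotation"]).as_matrix().T
    return np.array(d["xyz"])+r*((z-d["xyz"][2])/r[:,2:])
E
python3 - <<'E'
from h import *
import pickle
D={n:arm.get_image(n) for n in("scene","top")};pickle.dump(D,open("d0.pkl","wb"))
a=D["scene"]["image"][180:320,240:440];b=D["top"]["image"][180:280,240:380]
a=cv2.resize(a,(800,560),interpolation=2);b=cv2.resize(b,(784,560),interpolation=2)
cv2.imwrite("pics/a.png",a[:,:,::-1]);cv2.imwrite("pics/b.png",b[:,:,::-1])
im=D["top"]["image"].astype(int)
m=((im.max(2)<60)).astype(np.uint8); m[:,:380]=0;m[:200]=0;m[300:]=0
c=max(cv2.findContours(m,0,2)[0],key=cv2.contourArea);r=cv2.minAreaRect(c);print("mat top",r)
w=unproj(D["top"],cv2.boxPoints(r),4);print(w.round(0),w.mean(0),np.linalg.norm(np.diff(w,axis=0),axis=1))
im=D["scene"]["image"].astype(int)
m=((im.max(2)<60)).astype(np.uint8); m[:,:370]=0;m[:310]=0;m[:,520:]=0
c=max(cv2.findContours(m,0,2)[0],key=cv2.contourArea)
q=cv2.approxPolyDP(c,10,True)[:,0];w=unproj(D["scene"],q,4);print("mat scene",q.tolist(),w.round(0),w.mean(0))
E
```

```text
mat top ((436.33984375, 251.1938018798828), (60.412254333496094, 59.4378662109375), 12.994616508483887)
[[ 490. -154.    4.]
 [ 677. -200.    4.]
 [ 634. -390.    4.]
 [ 447. -341.    4.]] [ 561.89024768 -271.26099592    4.        ] [192.9482319 194.5482524 192.7549011]
mat scene [[444, 327], [385, 363], [439, 424], [500, 382]] [[ 673. -203.    4.]
 [ 491. -159.    4.]
 [ 446. -342.    4.]
 [ 629. -386.    4.]] [ 559.74775919 -272.4751867     4.        ]
```

View pics/a.png

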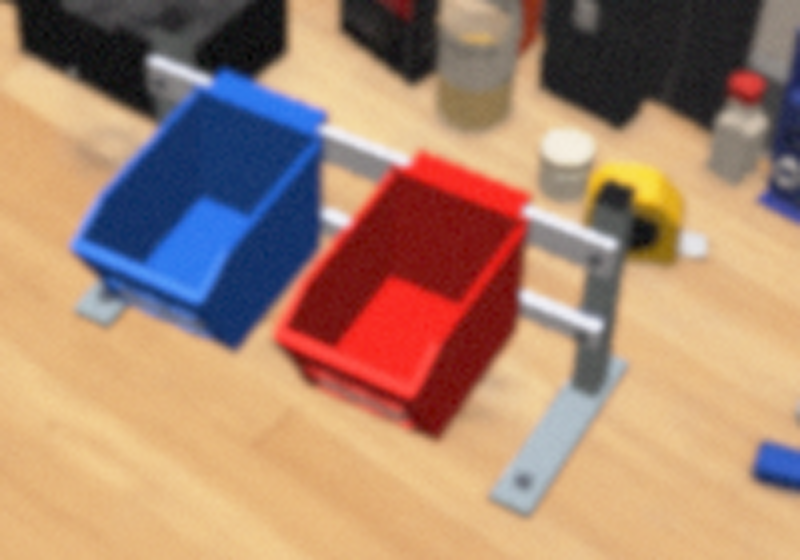

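View pics/b.png

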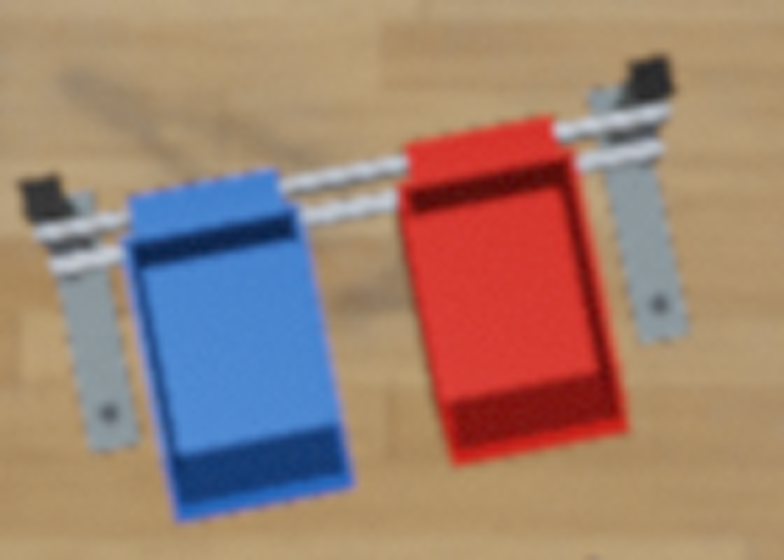

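Crops show: red front rim outer corners at crop-b (455,465),(629,430) and crop-a (281,335),(413,393); lip back corners at crop-b (405,148),(552,117) and crop-a (422,152),(530,195); rail ends too. I'll fit the rack pose and red bin from these.

Run:
```python
from h import *
import pickle
from scipy.optimize import least_squares
D=pickle.load(open("d0.pkl","rb"))
T=lambda p:(np.array(p)+.5)/5.6-.5+[240,180]
S=lambda p:(np.array(p)+.5)/4-.5+[240,180]
# rack frame points: (rack xyz, bin flag)
bx=-33
L=[("top",[33,170,158],0,T((38,232))),("top",[33,-170,158],0,T((668,112))),
("top",[26,170,90],0,T((55,268))),("top",[26,-170,90],0,T((662,148))),
("top",[bx-96,48,145],1,T((455,465))),("top",[bx-96,-48,145],1,T((629,430))),
("top",[bx+75,40,163],1,T((405,148))),("top",[bx+75,-40,163],1,T((552,117))),
("scene",[33,170,158],0,S((150,62))),("scene",[33,-170,158],0,S((615,245))),
("scene",[bx-96,48,145],1,S((281,335))),("scene",[bx-96,-48,145],1,S((413,393))),
("scene",[bx+75,40,163],1,S((422,152))),("scene",[bx+75,-40,163],1,S((530,195)))]
def f(p,L=L):
    r=[]
    M=R.from_euler('z',p[2]).as_matrix()
    for n,q,b,uv in L:
        w=M@(np.array(q,float)+[0,p[3]*b,0])+[p[0],p[1],0]
        r.append(proj(D[n],w)[0]-uv)
    return np.ravel(r)
for c in("all","top","scene"):
    LL=[l for l in L if c in("all",l[0])]
    s=least_squares(lambda p:f(p,LL),[560,0,-.2,-75]);print(c,s.x.round(3),np.rad2deg(s.x[2]).round(2));
    print(s.fun.reshape(-1,2).round(1).tolist())
    p=s.x;M=R.from_euler('z',p[2]).as_matrix();print("grip",M@[bx-86.9,p[3],133.2]+[p[0],p[1],0])
# pliers/tub rough
print(unproj(D["top"],[[350,310],[347,282],[222,307]],10).round(0), unproj(D["top"],[[222,307]],58).round())
```

```text
all [ 6.31507e+02  1.49017e+02  2.05000e-01 -6.81320e+01] 11.73
[[-0.5, 0.9], [0.8, -0.4], [-0.5, 0.3], [0.2, -0.2], [-0.1, 0.9], [1.0, 0.6], [-0.1, -0.7], [0.4, -0.5], [0.1, -1.4], [0.7, -0.3], [-2.0, -0.0], [0.2, 0.9], [-0.2, -1.0], [1.1, -0.5]]
grip [527.96792442  57.92482383 133.2       ]
top [ 6.32099e+02  1.49095e+02  2.00000e-01 -6.75470e+01] 11.48
[[-0.6, 0.5], [0.8, -0.4], [-0.6, -0.2], [0.2, -0.2], [-0.5, 0.8], [0.6, 0.7], [-0.3, -0.8], [0.2, -0.5]]
grip [528.03628843  59.04217102 133.2       ]
scene [ 6.30399e+02  1.48507e+02  2.12000e-01 -6.82060e+01] 12.17
[[-0.4, -0.8], [0.7, -0.3], [-1.7, 0.5], [0.7, 1.2], [-0.4, -0.8], [1.1, -0.4]]
grip [527.57084141  56.55906666 133.2       ]
[[373.   8.  10.]
 [462.  17.  10.]
 [382. 410.  10.]] [[382. 403.  58.]]
```

Fit is consistent across cameras (≤2 mm): rack at (631.5,149), yaw 11.7°, red grip point at (528,58,133); mat centre (560.5,-272). Now a helper for pose differences in tool axes.

```bash
cat >> h.py <<'E'
YAW=np.deg2rad(11.7)
def toolrot(pitch,yaw=YAW):
    "tool z tilted (25+pitch) deg forward from down; tool y = -(wall normal)"
    a=np.deg2rad(25+pitch);z=[np.sin(a),0,-np.cos(a)];y=[-np.cos(a),0,-np.sin(a)]
    return R.from_euler('z',yaw)*R.from_matrix(np.c_[np.cross(y,z),y,z])
def diff(pos,rot,s=None):
    s=s or arm.read_state();q=R.from_quat(s["ee_rot"])
    sh=q.inv().apply(np.array(pos)-s["position"]);tu=np.rad2deg((q.inv()*rot).as_rotvec())
    print("shift mm",sh.round(1),"turn deg",tu.round(2));return sh,tu
E
python3 - <<'E'
from h import *
q0=R.from_quat(arm.read_state()["ee_rot"]);t=toolrot(0)
print(diff([484,49,300],q0)); 
d=toolrot(-25);print("yaw",np.rad2deg((q0.inv()*d).as_rotvec()));print("tilt",np.rad2deg((d.inv()*t).as_rotvec()))
E
```

```text
shift mm [460.6 468.1 -43.7] turn deg [0. 0. 0.]
(array([460.6407487 , 468.11977894, -43.68487828]), array([0., 0., 0.]))
yaw [ 6.40280307e-02 -4.77214453e-02  6.53004396e+01]
tilt [2.50000000e+01 1.60296301e-15 1.28237041e-14]
```

```bash
python3 -m pendant '[[0,0,-0.044,0,0,0,0.0854],[0.029,0.029,0,0,0,0,0.0854],[0.029,0.029,0,0,0,0,0.0854],[0.029,0.029,0,0,0,0,0.0854],[0.029,0.029,0,0,0,0,0.0854],[0.029,0.029,0,0,0,0,0.0854],[0.029,0.029,0,0,0,0,0.0854],[0.029,0.029,0,0,0,0,0.0854],[0.029,0.029,0,0,0,0,0.0854]]'
python3 -m pendant '[[0.029,0.029,0,0,0,0,0.0854],[0.029,0.029,0,0,0,0,0.0854],[0.029,0.029,0,0,0,0,0.0854],[0.029,0.029,0,0,0,0,0.0854],[0.029,0.029,0,0,0,0,0.0854],[0.029,0.029,0,0,0,0,0.0854],[0.029,0.029,0,0,0,0,0.0854],[0.029,0.029,0,0,0,0,0.0854]]'
python3 -m pendant '[[0,0,0,0,0,8.2,0.0854],[0,0,0,0,0,8.2,0.0854],[0,0,0,0,0,8.2,0.0854],[0,0,0,0,0,8.2,0.0854],[0,0,0,0,0,8.2,0.0854],[0,0,0,0,0,8.1,0.0854],[0,0,0,0,0,8.1,0.0854],[0,0,0,0,0,8.1,0.0854],[0,0,0,8.3,0,0,0.0854],[0,0,0,8.3,0,0,0.0854],[0,0,0,8.4,0,0,0.0854],[0,0,0,0,0,0,0.0854]]'
python3 - <<'E'
from h import *
print(arm.read_state()["joints"].round(2))
t=toolrot(0);g=np.array([528,58,133.2]);diff(g-t.apply([0,0,86]),t)
diff(g-t.apply([0,0,6]),t)
E
```

```text
clock: 1.1
position: [314.8, 329.1, 300.4]
ee_rot: [0.994, -0.113, -0.0, -0.0]
contact_force: [0.7, 0.6, 0.1]
gripper_width: 85.2
grasp_force: 0.0
clock: 1.9
position: [488.8, 50.9, 300.4]
ee_rot: [0.994, -0.113, 0.0, -0.0]
contact_force: [0.5, -0.2, -0.1]
gripper_width: 85.6
grasp_force: 0.0
clock: 3.1
position: [481.5, 49.4, 294.9]
ee_rot: [0.758, -0.617, 0.134, -0.164]
contact_force: [-0.4, -0.3, -0.4]
gripper_width: 85.5
grasp_force: 0.0
[ 0.51 -0.08 -0.6   0.21 -0.65 -0.44]
shift mm [ 0.9 24.7 80.8] turn deg [ 0.55 -0.09  0.05]
shift mm [  0.7  24.  160.8] turn deg [ 0.55 -0.09  0.05]
```

```bash
python3 -m pendant '[[0,0.012,0.027,0.3,0,0,0.07],[0,0.012,0.027,0.2,0,0,0.07],[0,0,0.027,0,0,0,0.07],[0,0,0.020,0,0,0,0.07],[0,0,0,0,0,0,0.07],[0,0,0,0,0,0,0.07]]'
python3 - <<'E'
from h import *
t=toolrot(0);g=np.array([528,58,133.2]);diff(g-t.apply([0,0,6]),t)
ims=[]
d=arm.get_image("top");c=d["image"][180:300,250:410];a=cv2.resize(c,(400,300),interpolation=2)
d=arm.get_image("scene");c=d["image"][180:330,240:440];b=cv2.resize(c,(400,300),interpolation=2)
d=arm.get_image("wrist");w=cv2.resize(d["image"],(400,300))
print({k:v for k,v in d.items() if k!="image"})
cv2.imwrite("pics/w1.png",d["image"][:,:,::-1])
cv2.imwrite("pics/c1.png",np.vstack([np.hstack([a,b]),np.hstack([w,w*0])])[:,:,::-1])
E
```

```text
clock: 3.7
position: [510.1, 56.9, 199.2]
ee_rot: [0.756, -0.616, 0.139, -0.171]
contact_force: [-0.3, -0.2, 0.2]
gripper_width: 70.2
grasp_force: 0.0
shift mm [ 2.5 12.2 61.2] turn deg [-0.46 -0.05 -0.01]
{'fx': 371.64829954431775, 'fy': 371.64829954431775, 'cx': 315.49511409933115, 'cy': 239.3095667157015, 'xyz': array([476.55188094, -30.74801498, 306.45951986]), 'rotation': array([-0.13272395,  0.95429494,  0.17514647,  0.20255675])}
```

View pics/c1.png

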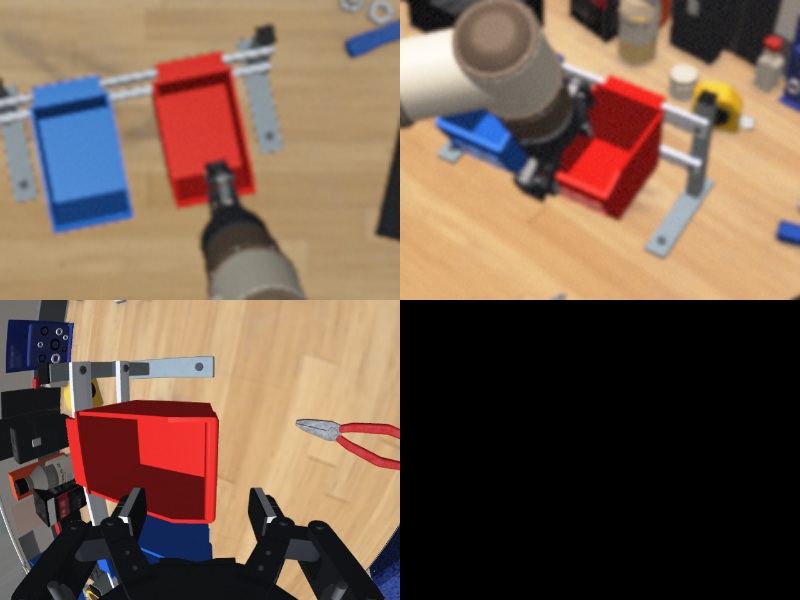

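The wrist view shows the red bin with front rim ends at panel (217,417)/(214,521), i.e. full-frame ~(347,187)/(342,354); the fingers straddle the wall line, off toward the blue side of mid-width. I'll check the model against this view.

```bash
cat >> h.py <<'E'
def projw(d,P):
    p=(np.atleast_2d(P)-d["xyz"])@R.from_quat(d["rotation"]).as_matrix()
    th=np.arctan2(np.hypot(p[:,0],p[:,1]),p[:,2]);k=th/np.hypot(p[:,0],p[:,1])*d["fx"]
    return p[:,:2]*k[:,None]+[d["cx"],d["cy"]]
def bin2w(P,o=np.array([631.5,149.,60]),y=-68.1,yaw=YAW):
    return R.from_euler('z',yaw).apply(np.atleast_2d(P)+[-33,y,0])+o
E
python3 - <<'E'
from h import *
d=arm.get_image("wrist");im=d["image"].copy()
for x,z in((-94.6,85),(-97.3,83.7),(-88.2,88),(55,104),(75,104)):
    h=48 if x<60 else 40
    e=projw(d,bin2w([[x,h,z],[x,-h,z]]));print(x,z,e.round(0).tolist())
    cv2.line(im,*[tuple(int(v) for v in q.round()) for q in e],(0,255,0),1)
cv2.circle(im,tuple(int(v) for v in projw(d,bin2w([[-86.9,0,73.2]]))[0].round()),2,(0,255,255),-1)
cv2.imwrite("pics/w2.png",cv2.resize(im[120:400,80:400],(800,700))[100:][:, :, ::-1])
t=toolrot(0);g=bin2w([-86.9,0,73.2])[0];print(g);diff(g-t.apply([0,0,6]),t)
E
```

```text
-94.6 85 [[343.0, 354.0], [348.0, 183.0]]
-97.3 83.7 [[348.0, 354.0], [355.0, 183.0]]
-88.2 88 [[330.0, 354.0], [333.0, 183.0]]
55 104 [[140.0, 308.0], [120.0, 176.0]]
75 104 [[123.0, 292.0], [106.0, 187.0]]
[527.90099982  58.00072988 133.2       ]
shift mm [ 2.9 12.9 62.2] turn deg [-0.64  0.03 -0.01]
```

View pics/w2.png

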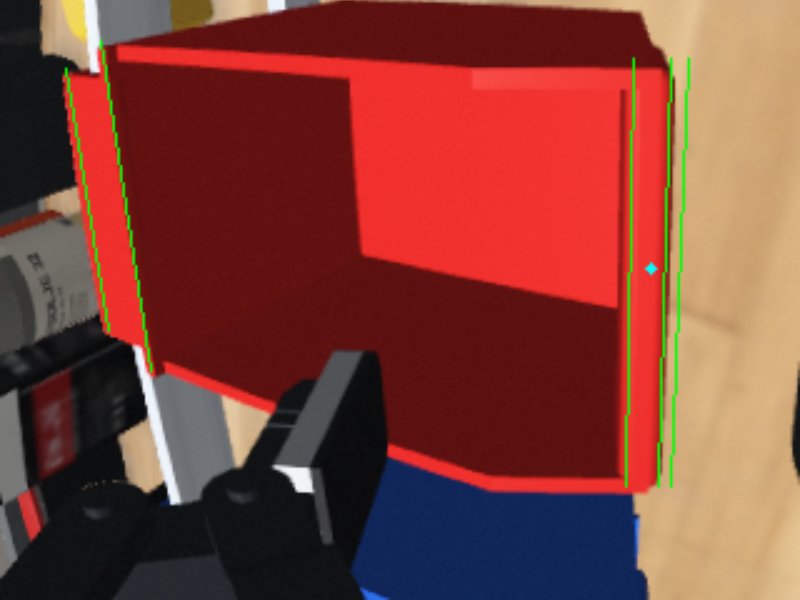

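The overlay matches the true rim and lip edges within ~2 mm. Descend along the wall.

```bash
python3 -m pendant '[[0.002,0.013,0,-0.5,0,0,0.06],[0,0,0.02,0,0,0,0.06],[0,0,0.02,0,0,0,0.06],[0,0,0.012,0,0,0,0.06],[0,0,0,0,0,0,0.06],[0,0,0,0,0,0,0.06]]'
python3 - <<'E'
from h import *
t=toolrot(0);g=bin2w([-86.9,1,73.2])[0];diff(g-t.apply([0,0,6]),t)
E
```

```text
clock: 4.5
position: [521.3, 55.5, 153.5]
ee_rot: [0.758, -0.617, 0.131, -0.165]
contact_force: [-0.1, 0.1, 0.3]
gripper_width: 59.9
grasp_force: 0.0
shift mm [-2.   2.1 15.4] turn deg [ 0.62  0.32 -0.01]
```

```bash
python3 -m pendant '[[-0.001,0.002,0.010,0.4,0.2,0,0.06],[0,0,0.005,0,0,0,0.06],[0,0,0,0,0,0,0.06],[0,0,0,0,0,0,0.03],[0,0,0,0,0,0,0.03],[0,0,0,0,0,0,0.03]]'
python3 - <<'E'
from h import *
t=toolrot(0);g=bin2w([-86.9,1,73.2])[0];diff(g-t.apply([0,0,6]),t)
E
```

```text
clock: 5.1
position: [528.2, 55.7, 146.8]
ee_rot: [0.759, -0.617, 0.128, -0.164]
contact_force: [-0.6, 0.4, 0.5]
gripper_width: 29.8
grasp_force: 0.0
shift mm [-3.2  5.4  6.5] turn deg [0.98 0.52 0.01]
```

Run:
```python
from h import *
s=arm.read_state();print(s["joints"].round(3),s["joint_efforts"].round(1),s["position"],s["ee_rot"])
```

```text
[ 0.414  0.197 -0.82   0.494 -0.161 -0.68 ] [  0.  -23.9  13.3   2.2   0.6  -0. ] [528.16549151  55.71762985 146.78458477] [ 0.75917511 -0.61671282  0.12792236 -0.16417774]
```

j5 has hit its limit (-0.16): the tool lies parallel to the forearm here, so this pose is unreachable. The tool can also lean sideways within the wall plane, so I'll back off, gather joint/pose samples, fit the kinematics and pick a lean that leaves room for the swing.

```bash
cat > log.py <<'E'
from h import *
import json
s=arm.read_state();open("log.txt","a").write(json.dumps({k:s[k].tolist() for k in("joints","position","ee_rot")})+"\n")
E
cat >log.txt <<'E'
{"joints":[1.60262085,0.385571396,0.00661594201,-0.000474769,-1.1939939,-0.258595702],"position":[140.38915889,608.48641849,255.21229012],"ee_rot":[0.993568225,-0.113229743,-0.0000625,0.00109710785]}
E
python3 log.py
python3 -m pendant '[[0,0,0,0,0,0,0.07],[0,0,-0.03,0,0,0,0.07],[0,0,-0.03,0,0,0,0.07],[0,0,-0.04,0,0,0,0.07],[0,0,-0.03,0,0,0,0.07],[0,0,0,0,0,0,0.07]]';python3 log.py
python3 -m pendant '[[0,0,0,-8,0,0,0.07],[0,0,0,-8,0,0,0.07],[0,0,0,-8,0,0,0.07],[0,0,0,0,0,0,0.07]]';python3 log.py
python3 -m pendant '[[0,0,0,0,8,0,0.07],[0,0,0,0,8,0,0.07],[0,0,0,0,8,0,0.07],[0,0,0,0,0,0,0.07]]';python3 log.py
python3 -m pendant '[[0,0,0,0,-8,0,0.07],[0,0,0,0,-8,0,0.07],[0,0,0,0,-8,0,0.07],[0,0,0,0,-8,0,0.07],[0,0,0,0,-8,0,0.07],[0,0,0,0,0,0,0.07]]';python3 log.py
python3 -m pendant '[[0,0,0,8,0,0,0.07],[0,0,0,8,0,0,0.07],[0,0,0,0,0,0,0.07]]';python3 log.py
cat > fk.py <<'E'
import numpy as np,json
from scipy.spatial.transform import Rotation as R
from scipy.optimize import least_squares
Ry=lambda a:R.from_euler('y',a);Rx=lambda a:R.from_euler('x',a);Rz=lambda a:R.from_euler('z',a)
def fk(j,p,s4,s6):
    A=Rz(j[0])*Ry(j[1]);B=A*Ry(-j[2]);C=B*Rx(s4*j[3])*Ry(-j[4])
    pos=Rz(j[0]).apply([p[0],p[1],p[2]])+A.apply([p[3],0,p[4]])+B.apply([p[5],0,p[6]])+C.apply([p[7],p[8],p[9]])
    return pos,C*Rx(s6*j[5])*R.from_rotvec(p[10:13])
E
python3 - <<'E'
from fk import *
D=[json.loads(l) for l in open("log.txt")]
for d in D: print(np.round(d["joints"],3),np.round(d["position"],0))
d=D[0];best=None
for s4 in(1,-1):
  for s6 in(1,-1):
    j=d["joints"];C=Rz(j[0])*Ry(j[1]-j[2])*Rx(s4*j[3])*Ry(-j[4])*Rx(s6*j[5])
    r0=(C.inv()*R.from_quat(d["ee_rot"])).as_rotvec()
    f=lambda p:np.concatenate([np.r_[q-e["position"],300*(o.inv()*R.from_quat(e["ee_rot"])).as_rotvec()] for e in D for q,o in[fk(e["joints"],p,s4,s6)]]+[1e-3*np.array(p-x0)])
    x0=np.r_[0,-160,300,0,400,350,0,250,0,0,r0]
    s=least_squares(f,x0);n=np.sqrt((s.fun[:-13]**2).mean());print(s4,s6,n,s.x.round(2))
    if best is None or n<best[0]: best=(n,s.x.tolist(),s4,s6);F=s.fun[:-13].reshape(-1,6).round(1)
print(F);json.dump(best,open("fk.json","w"))
E
```

```text
clock: 5.7
position: [477.5, 44.5, 270.5]
ee_rot: [0.759, -0.616, 0.13, -0.169]
contact_force: [0.8, 0.5, -0.2]
gripper_width: 70.1
grasp_force: 0.0
clock: 6.1
position: [479.5, 44.7, 264.1]
ee_rot: [0.776, -0.63, -0.004, -0.002]
contact_force: [-0.1, 0.3, -0.0]
gripper_width: 69.7
grasp_force: 0.0
clock: 6.5
position: [475.0, 44.3, 262.9]
ee_rot: [0.762, -0.614, 0.159, 0.131]
contact_force: [-0.3, -0.5, -1.1]
gripper_width: 69.9
grasp_force: 0.0
clock: 7.1
position: [477.9, 41.7, 265.7]
ee_rot: [0.766, -0.626, -0.111, -0.093]
contact_force: [-1.0, 0.6, 0.1]
gripper_width: 70.2
grasp_force: 0.0
clock: 7.4
position: [473.1, 43.2, 264.7]
ee_rot: [0.748, -0.633, -0.023, -0.197]
contact_force: [-0.2, -0.4, -0.8]
gripper_width: 69.9
grasp_force: 0.0
[ 1.603  0.386  0.007 -0.    -1.194 -0.259] [140. 608. 255.]
[ 0.414  0.197 -0.82   0.494 -0.161 -0.68 ] [528.  56. 147.]
[ 0.491 -0.066 -0.647  0.195 -0.581 -0.425] [478.  45. 271.]
[ 0.426  0.134 -0.313 -0.009 -1.125 -0.215] [479.  45. 264.]
[ 0.634  0.145 -0.514  0.416 -1.13  -0.642] [475.  44. 263.]
[ 0.242  0.162 -0.19  -0.311 -1.219  0.068] [478.  42. 266.]
[ 0.262  0.033 -0.358 -0.334 -0.902  0.076] [473.  43. 265.]
1 1 64.65621840220187 [ 186.95 -191.95 -115.17    9.23  317.08  175.67  105.82  -50.25   45.03
   44.89   -0.88    1.39   -0.87]
1 -1 76.86062121840125 [ 186.95 -191.95 -115.17    9.23  317.08  175.67  105.82  -50.25   45.03
   44.89   -1.25    1.04   -1.34]
-1 1 69.42937190824374 [   0.     -0.    160.6     0.    564.9   421.8    -0.    272.7  -159.8
   -0.     -0.76    1.43   -0.76]
-1 -1 0.00019249673742013758 [   0.     -0.    160.6     0.    564.9   421.8    -0.    272.7  -159.8
   -0.     -1.21    1.21   -1.21]
[[-0. -0. -0.  0.  0. -0.]
 [-0. -0.  0. -0. -0.  0.]
 [ 0.  0. -0. -0. -0.  0.]
 [ 0.  0. -0. -0. -0.  0.]
 [-0.  0. -0. -0. -0.  0.]
 [ 0. -0.  0. -0. -0.  0.]
 [ 0.  0.  0. -0. -0.  0.]]
```

FK fits exactly (wrist with a 160 mm offset). Now scan lean angles for the whole task path.

```bash
cat > path.py <<'E'
from h import *
from fk import *
_,P,S4,S6=json.load(open("fk.json"))
LO=np.array([-3.14,-1.21,-1.07,-3.16,-2.99,-3.1]);HI=np.array([3.14,2.06,1.41,2.05,-.16,3.1])
GRIP=np.array([-86.9,1,73.2]);PIV=np.array([69.,0,86])
HANG=bin2w([0,0,0])[0]
MAT=np.array([560.5,-272,4.])
def tool(o,pitch,yaw,lean,flip=0,back=6,gy=0):
    "bin origin o, front raised pitch deg, yaw deg -> tool pose"
    B=R.from_euler('zy',[yaw,pitch],degrees=True)
    T=B*toolrot(0,0)*R.from_euler('y',lean,degrees=True)*R.from_euler('z',180*flip,degrees=True)
    return o+B.apply(GRIP+[0,gy,0])-T.apply([0,0,back]),T
def swing(pitch,yaw=11.7):
    B0=R.from_euler('z',yaw,degrees=True);B=R.from_euler('zy',[yaw,pitch],degrees=True)
    return HANG+B0.apply(PIV)-B.apply(PIV)
def ik(pos,T,j0,lo=LO,hi=HI):
    def f(j):
        p,r=fk(j,P,S4,S6);return np.r_[(p-pos)/300,(r.inv()*T).as_rotvec()]
    s=least_squares(f,np.clip(j0,lo+1e-3,hi-1e-3),bounds=(lo,hi));return s.x,np.abs(s.fun).max()
def way(lean,flip=0,myaw=-14):
    c,s=np.cos(YAW),np.sin(YAW);W=[]
    W.append(("pre",*tool(swing(0),0,11.7,lean,flip,90)))
    for p in(0,5,10,15,20): W.append((f"sw{p}",*tool(swing(p),p,11.7,lean,flip)))
    o=swing(20);W.append(("lift",*tool(o+[0,0,45],20,11.7,lean,flip)))
    o=o+[-90*c,-90*s,60];W.append(("pull",*tool(o,20,11.7,lean,flip)));W.append(("lev",*tool(o,0,11.7,lean,flip)))
    for k in(.33,.67,1): W.append((f"tr{k}",*tool(o*(1-k)+k*(MAT+[0,0,100]),0,11.7*(1-k)+k*myaw,lean,flip)))
    W.append(("mat",*tool(MAT,0,myaw,lean,flip)));W.append(("out",*tool(MAT,0,myaw,lean,flip,90)))
    return W
E
python3 - <<'E'
from path import *
rng=np.random.default_rng(0);j0=np.array(arm.read_state()["joints"])
for flip in(0,1):
  for lean in range(-45,46,15):
    W=way(lean,flip);seen=[]
    for t in range(14):
        j,e=ik(W[1][1],W[1][2],j0 if t==0 else rng.uniform(LO,HI))
        if e>1e-3 or any(np.abs(j-k).max()<.05 for k in seen): continue
        seen.append(j);prev=j;J=[];bad=""
        for n,p,T in [W[0]]+W[1:]:
            q,e=ik(p,T,prev if n!="pre" else j)
            if e>2e-3: bad=n;break
            if n!="pre": prev=q
            J.append(q)
        J=np.array(J);m=np.minimum(J-LO,HI-J).min() if len(J) else 0
        if len(J)>6 or not bad:
            st=np.abs(np.diff(J,axis=0)).max() if len(J)>1 else 0
            print(flip,lean,"bad:"+bad if bad else "OK",J[1].round(2) if len(J)>1 else "","margin",m.round(2),"maxstep",st.round(2),"j4",J[:,3].min().round(2),J[:,3].max().round(2),"j5max",J[:,4].max().round(2))
E
```

```text
0 -45 OK [-0.13  0.44 -0.19 -1.   -1.14  1.07] margin 0.73 maxstep 0.4 j4 -1.0 -0.83 j5max -1.14
0 -30 OK [ 0.01  0.33 -0.29 -0.86 -0.83  0.87] margin 0.64 maxstep 0.33 j4 -0.89 -0.63 j5max -0.83
0 -15 OK [ 0.24  0.24 -0.45 -0.54 -0.5   0.45] margin 0.34 maxstep 0.47 j4 -0.7 -0.37 j5max -0.5
0 15 bad:mat [ 0.15  0.21 -0.99  1.87 -0.25 -1.82] margin 0.01 maxstep 0.86 j4 0.26 1.87 j5max -0.23
0 30 bad:tr0.33 [ 0.41  0.28 -0.98  1.57 -0.6  -1.8 ] margin 0.02 maxstep 0.65 j4 0.51 1.57 j5max -0.6
0 45 bad:tr0.33 [ 0.59  0.39 -0.94  1.39 -0.9  -1.84] margin 0.03 maxstep 0.59 j4 0.68 1.39 j5max -0.9
1 -45 OK [-0.13  0.44 -0.19 -1.   -1.14 -2.07] margin 0.49 maxstep 0.4 j4 -1.0 -0.83 j5max -1.14
1 -30 OK [ 0.01  0.33 -0.29 -0.86 -0.83 -2.27] margin 0.33 maxstep 0.33 j4 -0.89 -0.63 j5max -0.83
1 -15 OK [ 0.24  0.24 -0.45 -0.54 -0.5  -2.7 ] margin 0.09 maxstep 0.47 j4 -0.7 -0.37 j5max -0.5
1 15 bad:mat [ 0.15  0.21 -0.99  1.87 -0.25  1.32] margin 0.01 maxstep 0.86 j4 0.26 1.87 j5max -0.23
1 30 bad:tr0.33 [ 0.41  0.28 -0.98  1.57 -0.6   1.34] margin 0.02 maxstep 0.65 j4 0.51 1.57 j5max -0.6
1 45 bad:tr0.33 [ 0.59  0.39 -0.94  1.39 -0.9   1.3 ] margin 0.03 maxstep 0.59 j4 0.68 1.39 j5max -0.9
```

Lean −20° works with ample margins for the entire path. Go to the pre-grasp.

```bash
cat >> path.py <<'E'
def rows(pos,T,n=1):
    "constant row (m, deg) repeated n times carrying the tool from here to there"
    s=arm.read_state();q=R.from_quat(s["ee_rot"]);d=q.inv()*T;w=d.as_rotvec();t=q.inv().apply(pos-s["position"])
    D=R.from_rotvec(w/n);M=sum(R.from_rotvec(w/n*k).as_matrix() for k in range(n))
    print(n,"x",(np.linalg.solve(M,t)/1000).round(4).tolist(),np.rad2deg(w/n).round(2).tolist(),"| total mm",t.round(1),"deg",np.rad2deg(w).round(1))
E
python3 - <<'E'
from path import *
rows(*tool(swing(0),0,11.7,-20,0,80),4)
E
```

```text
4 x [0.0105, -0.001, 0.0146] [1.94, -1.11, -1.77] | total mm [40.1 -8.8 59. ] deg [ 7.8 -4.4 -7.1]
```

```bash
python3 -m pendant '[[0.0105,-0.001,0.0146,1.9,-1.1,-1.8,0.07],[0.0105,-0.001,0.0146,1.9,-1.1,-1.8,0.07],[0.0105,-0.001,0.0146,1.9,-1.1,-1.8,0.07],[0.0105,-0.001,0.0146,1.9,-1.1,-1.8,0.07],[0,0,0,0,0,0,0.07],[0,0,0,0,0,0,0.07]]'
python3 - <<'E'
from path import *
rows(*tool(swing(0),0,11.7,-20,0,6),1)
E
```

```text
clock: 8.0
position: [505.9, 26.5, 202.0]
ee_rot: [0.771, -0.577, 0.002, -0.27]
contact_force: [0.4, 0.7, -0.8]
gripper_width: 70.1
grasp_force: 0.0
1 x [-0.0004, 0.0033, 0.0731] [0.32, -0.04, 0.14] | total mm [-0.4  3.3 73.1] deg [ 0.3 -0.   0.1]
```

```bash
python3 -m pendant '[[0,0.003,0.02,0.3,0,0,0.06],[0,0,0.02,0,0,0,0.06],[0,0,0.02,0,0,0,0.06],[0,0,0.012,0,0,0,0.06],[0,0,0,0,0,0,0.06],[0,0,0,0,0,0,0.06]]'
python3 - <<'E'
from path import *
rows(*tool(swing(0),0,11.7,-20,0,6),1)
E
```

```text
clock: 8.6
position: [526.3, 56.2, 140.2]
ee_rot: [0.77, -0.576, 0.004, -0.273]
contact_force: [0.8, -0.0, 0.2]
gripper_width: 59.9
grasp_force: 0.0
1 x [0.0002, 0.0012, 0.0015] [-0.09, 0.0, 0.26] | total mm [0.2 1.2 1.5] deg [-0.1  0.   0.3]
```

```bash
python3 -m pendant '[[0,0.001,0.001,0,0,0,0.03],[0,0,0,0,0,0,0.03],[0,0,0,0,0,0,0.022],[0,0,0,0,0,0,0.018]]'
python3 - <<'E'
from h import *
d=arm.get_image("wrist");cv2.imwrite("pics/g1.png",d["image"][:,:,::-1])
E
```

```text
clock: 9.0
position: [525.5, 56.0, 138.5]
ee_rot: [0.77, -0.577, 0.004, -0.273]
contact_force: [-0.1, -0.7, 1.2]
gripper_width: 18.1
grasp_force: 0.0
```

View pics/g1.png

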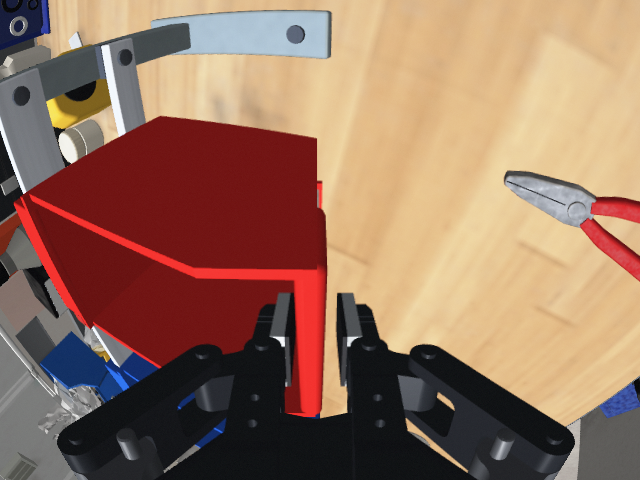

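Wrist view: the wall band (x≈297–325) sits between the pads (293 and 338), about 2 mm toward the inner finger. Shift −2 mm in y and close.

```bash
python3 -m pendant '[[0,-0.002,0,0,0,0,0.016],[0,0,0,0,0,0,0.008],[0,0,0,0,0,0,0.004],[0,0,0,0,0,0,0],[0,0,0,0,0,0,0],[0,0,0,0,0,0,0]]'
python3 - <<'E'
from path import *
s=arm.read_state();print(s["joints"].round(2))
# bin fixed in tool as it stands: swing targets by rotating actual tool pose about pivot
q=R.from_quat(s["ee_rot"]);Z=R.from_euler('z',YAW);piv=bin2w(PIV)[0]
for p in(12,20):
    A=Z*R.from_euler('y',p,degrees=True)*Z.inv()
    rows(piv+A.apply(s["position"]-piv),A*q,p//2)
E
```

```text
clock: 9.65
position: [527.3, 56.4, 139.2]
ee_rot: [0.77, -0.577, 0.004, -0.273]
contact_force: [-1.3, -1.7, 4.2]
gripper_width: 9.0
grasp_force: 58.6
[ 0.16  0.27 -0.38 -0.68 -0.61  0.63]
6 x [-0.0017, -0.0022, -0.0047] [-1.88, -0.0, 0.68] | total mm [ -9.8 -15.7 -27.1] deg [-11.3  -0.    4.1]
10 x [-0.0017, -0.0022, -0.0047] [-1.88, -0.0, 0.68] | total mm [-15.6 -29.4 -43.1] deg [-18.8  -0.    6.8]
```

```bash
python3 -m pendant '[[-0.0017,-0.0022,-0.0047,-1.88,0,0.68,0],[-0.0017,-0.0022,-0.0047,-1.88,0,0.68,0],[-0.0017,-0.0022,-0.0047,-1.88,0,0.68,0],[-0.0017,-0.0022,-0.0047,-1.88,0,0.68,0],[-0.0017,-0.0022,-0.0047,-1.88,0,0.68,0],[-0.0017,-0.0022,-0.0047,-1.88,0,0.68,0],[0,0,0,0,0,0,0]]'
python3 - <<'E'
from path import *
s=arm.read_state();q=R.from_quat(s["ee_rot"]);T0=R.from_quat([0.77,-0.577,0.004,-0.273])
print("turned",np.rad2deg((T0.inv()*q).magnitude()),s["wrist_torque"])
d=arm.get_image("scene");a=cv2.resize(d["image"][170:320,240:440],(640,480),interpolation=2)
cv2.imwrite("pics/s2.png",a[:,:,::-1])
E
```

```text
clock: 10.35
position: [529.9, 57.4, 171.6]
ee_rot: [0.773, -0.601, -0.062, -0.196]
contact_force: [-0.4, 0.9, -1.8]
gripper_width: 9.1
grasp_force: 59.3
turned 11.979452546997036 [-0.87469461  0.18478951 -0.09796284]
```

View pics/s2.png

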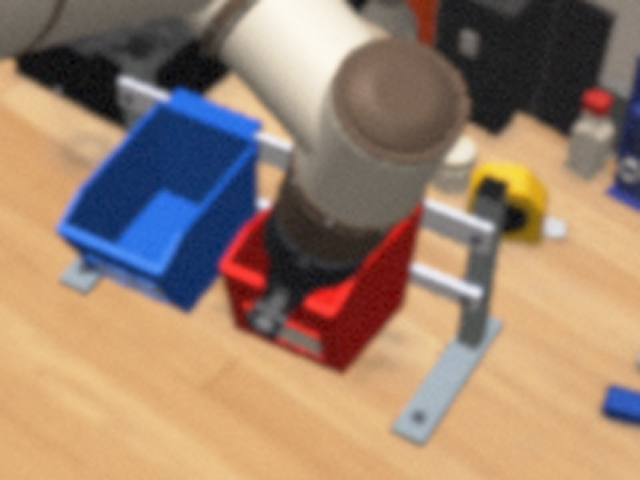

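The front end is rising with the bin held and the blue bin untouched. Continue to 20°, hold, then compute the lift.

```bash
python3 -m pendant '[[-0.0017,-0.0022,-0.0047,-1.88,0,0.68,0],[-0.0017,-0.0022,-0.0047,-1.88,0,0.68,0],[-0.0017,-0.0022,-0.0047,-1.88,0,0.68,0],[-0.0017,-0.0022,-0.0047,-1.88,0,0.68,0],[0,0,0,0,0,0,0],[0,0,0,0,0,0,0]]'
python3 - <<'E'
from path import *
s=arm.read_state();q=R.from_quat(s["ee_rot"]);c=np.array([np.cos(YAW),np.sin(YAW),0])
print(np.rad2deg((R.from_quat([0.77,-0.577,0.004,-0.273]).inv()*q).magnitude()))
p=s["position"];print("up 10mm in tool",q.inv().apply([0,0,10]).round(2))
print("pull -10mm along rack x",q.inv().apply(-10*c).round(2))
E
```

```text
clock: 11.0
position: [534.4, 58.3, 192.2]
ee_rot: [0.769, -0.614, -0.106, -0.144]
contact_force: [0.7, 1.1, -0.8]
gripper_width: 9.3
grasp_force: 59.3
19.92497506864652
up 10mm in tool [-3.4  -0.91 -9.36]
pull -10mm along rack x [-0.34  9.96 -0.85]
```

```bash
python3 -m pendant '[[-0.0034,-0.0009,-0.0094,0,0,0,0],[-0.0034,-0.0009,-0.0094,0,0,0,0],[-0.0034,-0.0009,-0.0094,0,0,0,0],[-0.0034,-0.0009,-0.0094,0,0,0,0],[-0.0034,-0.0009,-0.0094,0,0,0,0],[-0.0034,-0.0009,-0.0094,0,0,0,0],[0,0,0,0,0,0,0]]'
python3 -m pendant '[[-0.0005,0.015,-0.001,0,0,0,0],[-0.0005,0.015,-0.001,0,0,0,0],[-0.0005,0.015,-0.001,0,0,0,0],[-0.0005,0.015,-0.001,0,0,0,0],[-0.0005,0.015,-0.001,0,0,0,0],[-0.0005,0.015,-0.001,0,0,0,0],[0,0,0,0,0,0,0]]'
python3 - <<'E'
from path import *
# actual grasp: tool in bin at hang
G=R.from_quat([0.77,-0.577,0.004,-0.273]);pg=np.array([527.3,56.4,139.2]);Z=R.from_euler('z',YAW)
RT=Z.inv()*G;pT=Z.inv().apply(pg-HANG)
np.savez("grasp.npz",RT=RT.as_quat(),pT=pT)
s=arm.read_state();q=R.from_quat(s["ee_rot"]);B=q*RT.inv();o=s["position"]-B.apply(pT)
print("bin origin",o.round(0),"zyx",B.as_euler('ZYX',degrees=True).round(1),s["joints"].round(2))
d=arm.get_image("scene");im=d["image"].copy()
C=[(-94.6,48,85),(-94.6,-48,85),(75,-40,104),(75,40,104),(-55,-48,0),(55,-48,0),(69,0,3)]
for u in proj(d,B.apply(C)+o): cv2.circle(im,tuple(int(v) for v in u.round()),1,(0,255,0),-1)
cv2.imwrite("pics/s3.png",cv2.resize(im[170:350,220:460],(800,600),interpolation=2)[:,:,::-1])
E
```

```text
clock: 11.7
position: [535.0, 57.9, 255.1]
ee_rot: [0.769, -0.614, -0.105, -0.144]
contact_force: [-0.0, 0.1, -1.8]
gripper_width: 8.9
grasp_force: 60.6
clock: 12.4
position: [443.9, 39.8, 251.5]
ee_rot: [0.769, -0.614, -0.107, -0.143]
contact_force: [-0.4, 0.0, -2.2]
gripper_width: 9.0
grasp_force: 60.5
bin origin [498.  52. 147.] zyx [11.8 20.1 -0. ] [ 0.21  0.09 -0.3  -0.39 -1.12  0.17]
```

View pics/s3.png

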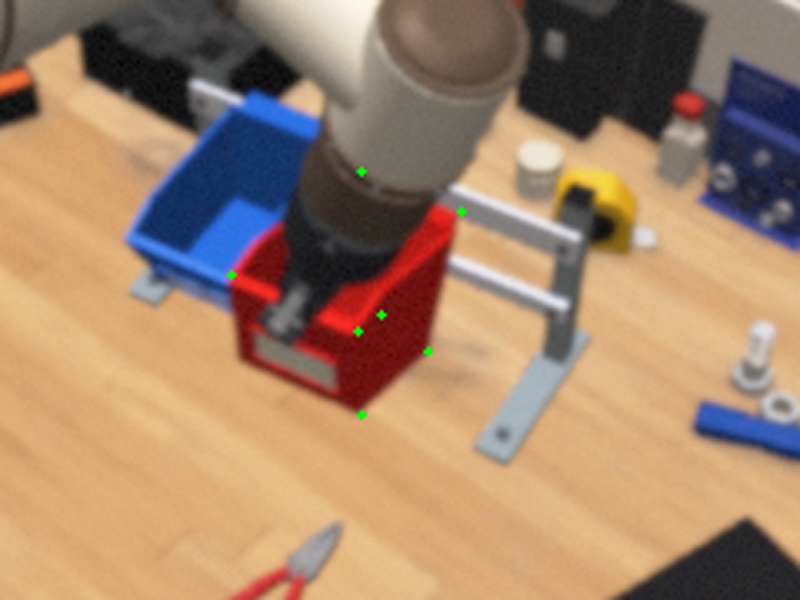

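Projected bin corners land on the imaged bin (rim 232,275 / 358,331; foot 361,414 / 428,352): no slip, lip clear, blue bin in place. Move level over the mat.

```bash
cat >> path.py <<'E'
def goto(o,yaw,pitch=0,n=1):
    g=np.load("grasp.npz");B=R.from_euler('ZY',[yaw,pitch],degrees=True)
    pos=B.apply(g["pT"])+o;T=B*R.from_quat(g["RT"]);j,e=ik(pos,T,arm.read_state()["joints"]);print("ik",j.round(2),e.round(4));rows(pos,T,n)
def binpose():
    g=np.load("grasp.npz");s=arm.read_state();B=R.from_quat(s["ee_rot"])*R.from_quat(g["RT"]).inv()
    print("bin",(s["position"]-B.apply(g["pT"])).round(1),B.as_euler('ZYX',degrees=True).round(2))
E
python3 - <<'E'
from path import *
goto(MAT+[0,0,80],-14,0,12)
E
```

```text
ik [-0.47  0.27 -0.3  -0.66 -0.76  0.73] 0.0
12 x [0.0257, -0.0005, -0.0007] [2.25, 0.56, 1.4] | total mm [303.6  38.8 -19.3] deg [27.   6.8 16.8]
```

```bash
python3 -m pendant '[[0.0257,-0.0005,-0.0007,2.25,0.56,1.4,0],[0.0257,-0.0005,-0.0007,2.25,0.56,1.4,0],[0.0257,-0.0005,-0.0007,2.25,0.56,1.4,0],[0.0257,-0.0005,-0.0007,2.25,0.56,1.4,0],[0.0257,-0.0005,-0.0007,2.25,0.56,1.4,0],[0.0257,-0.0005,-0.0007,2.25,0.56,1.4,0],[0.0257,-0.0005,-0.0007,2.25,0.56,1.4,0],[0.0257,-0.0005,-0.0007,2.25,0.56,1.4,0],[0.0257,-0.0005,-0.0007,2.25,0.56,1.4,0],[0.0257,-0.0005,-0.0007,2.25,0.56,1.4,0],[0.0257,-0.0005,-0.0007,2.25,0.56,1.4,0],[0.0257,-0.0005,-0.0007,2.25,0.56,1.4,0]]'
python3 -m pendant '[[0,0,0,0,0,0,0],[0,0,0,0,0,0,0]]'
python3 - <<'E'
from path import *
binpose();goto(MAT+[0,0,10],-14,0,5)
E
```

```text
clock: 13.65
position: [476.2, -253.9, 162.5]
ee_rot: [-0.622, 0.734, -0.065, 0.265]
contact_force: [0.1, 0.3, -2.9]
gripper_width: 9.2
grasp_force: 60.6
clock: 13.85
position: [475.7, -253.0, 162.5]
ee_rot: [-0.622, 0.734, -0.064, 0.265]
contact_force: [0.4, 1.1, -2.1]
gripper_width: 9.2
grasp_force: 60.6
bin [ 561.1 -272.8   83.2] [-14.05   0.1    0.04]
ik [-0.49  0.38 -0.33 -0.77 -0.67  0.9 ] 0.0
5 x [0.0041, 0.0061, 0.0118] [0.01, 0.0, -0.02] | total mm [20.8 30.2 58.9] deg [ 0.1  0.  -0.1]
```

```bash
python3 -m pendant '[[0.0041,0.006,0.0118,0,0,0,0],[0.0041,0.006,0.0118,0,0,0,0],[0.0041,0.006,0.0118,0,0,0,0],[0.0041,0.006,0.0118,0,0,0,0],[0.0041,0.006,0.0118,0,0,0,0],[0,0,0,0,0,0,0],[0,0,0,0,0,0,0]]'
python3 - <<'E'
from path import *
binpose();goto(MAT,-14,0,5)
d=arm.get_image("top");a=cv2.resize(d["image"][190:310,360:520],(640,480),interpolation=2)
cv2.imwrite("pics/t4.png",a[:,:,::-1])
E
```

```text
clock: 14.55
position: [475.8, -251.1, 94.2]
ee_rot: [-0.623, 0.733, -0.064, 0.265]
contact_force: [0.4, 0.3, -0.9]
gripper_width: 9.0
grasp_force: 60.6
bin [ 561.4 -270.8   15. ] [-1.391e+01  1.000e-02  1.000e-02]
ik [-0.5   0.4  -0.34 -0.79 -0.65  0.93] 0.0
5 x [0.0009, 0.001, 0.0017] [0.01, 0.01, 0.01] | total mm [4.5 5.2 8.7] deg [0.  0.  0.1]
```

View pics/t4.png

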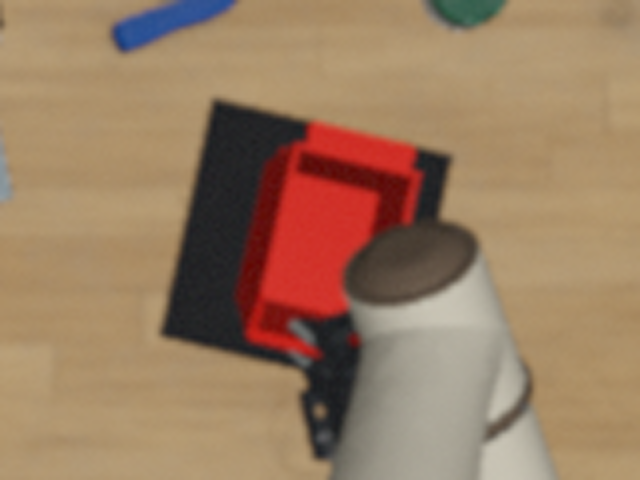

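The bin is level above the mat; from its left foot edge (mid ~(252,232)) the floor centre is at ~(311,247) against the mat centre (305,245), within 5 mm. Lower gently.

```bash
python3 -m pendant '[[0.0009,0.001,0.0017,0,0,0,0],[0.0009,0.001,0.0017,0,0,0,0],[0.0009,0.001,0.0017,0,0,0,0],[0.0009,0.001,0.0017,0,0,0,0],[0.0004,0.0005,0.0008,0,0,0,0],[0,0,0,0,0,0,0],[0,0,0,0,0,0,0]]'
python3 - <<'E'
from path import *
binpose();s=arm.read_state();print(s["contact_force"])
E
```

```text
clock: 15.3
position: [474.4, -252.6, 84.1]
ee_rot: [-0.622, 0.734, -0.064, 0.265]
contact_force: [-0.7, -1.0, -1.6]
gripper_width: 9.1
grasp_force: 60.7
bin [ 559.9 -272.4    4.8] [-14.01   0.03   0.03]
[-0.72336651 -1.02740564 -1.6242786 ]
```

```bash
for i in 1 2; do python3 -m pendant '[[0.0004,0.0005,0.0008,0,0,0,0],[0,0,0,0,0,0,0],[0,0,0,0,0,0,0]]' | grep -E 'pos|contact'; done
```

```text
position: [474.5, -252.6, 83.2]
contact_force: [0.8, 0.1, -1.3]
position: [474.4, -252.7, 83.1]
contact_force: [-3.1, 0.2, 5.2]
```

Contact felt (z force +5 N). Open gradually and back out along the tool.

```bash
python3 -m pendant '[[0,0,0,0,0,0,0.012],[0,0,0,0,0,0,0.018],[0,0,0,0,0,0,0.03],[0,0,0,0,0,0,0.045],[0,0,0,0,0,0,0.06],[0,0,0,0,0,0,0.06],[0,0,-0.01,0,0,0,0.06],[0,0,-0.02,0,0,0,0.06],[0,0,-0.03,0,0,0,0.06],[0,0,-0.04,0,0,0,0.06],[0,0,-0.04,0,0,0,0.06],[0,0,0,0,0,0,0.06]]'
python3 -m pendant '[[0,0,-0.03,0,0,0,0.06],[0,0,-0.03,0,0,0,0.06],[0,0,0,0,0,0,0.06],[0,0,0,0,0,0,0.06]]'
python3 - <<'E'
from h import *
d=arm.get_image("top");a=cv2.resize(d["image"][190:310,360:520],(400,300),interpolation=2)
d=arm.get_image("scene");b=cv2.resize(d["image"][180:450,220:580],(400,300),interpolation=2)
cv2.imwrite("pics/f.png",np.hstack([a,b])[:,:,::-1]);print(arm.read_state()["contact_force"])
E
```

```text
clock: 17.1
position: [408.5, -288.2, 207.0]
ee_rot: [-0.623, 0.733, -0.07, 0.266]
contact_force: [0.5, -0.3, -0.0]
gripper_width: 59.9
grasp_force: 0.0
clock: 17.5
position: [380.2, -299.7, 252.6]
ee_rot: [-0.622, 0.734, -0.065, 0.266]
contact_force: [0.0, -0.5, -0.7]
gripper_width: 60.1
grasp_force: 0.0
[-0.05507032  0.11852349  0.24421654]
```

View pics/f.png

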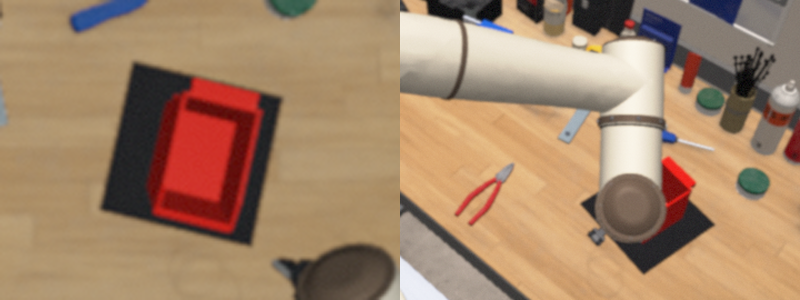

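The bin stands upright, square and centred on the mat (crop ~(203,160) with the mat at ~(192,153)). The gripper is clear and the pliers are where they were.

```bash
python3 -c "
from bench import arm
print(arm.job_done())"
```

```text
the job is handed in; nothing more can be done
None
```

The red bin was swung up, lifted off the rail and set down upright and released, about 5 mm or less from the mat's centre, and I handed the job in at about 17.6 s; the hand-in gave no verdict. The blue bin was still hanging when last seen just after the lift. The pliers looked unmoved in the last picture, and I did not check the white tub again after the first.

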